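Clear and open the push-to-open utensil hatch

ROBOT

A 7-joint arm with a two-finger parallel gripper is mounted at the origin on the work surface. World frame = base frame: x ahead of the robot, y to its left, z up, the work surface at z = 0. Lengths are in m, angles in rad, forces in N, time in s.
With the tool pointing down it reaches from about 0.425 to 0.975 m from the base axis. Payload 16.7 kg.
Tool frame: the origin (TCP) lies on the centre line of the jaws, within the pads' length; the fingertips stand 17 mm ahead of it and the grasp point (between the pads) lies 2 mm behind it (robot.nose_length is the distance from the TCP to the fingertips, in m); z points along the fingers, y is the line along which they close (so a half turn about z gives the same grasp; the last joint's range is limited). The gripper opens to 85 mm and grips with 20 to 120 N. Pads are 22 mm wide; open, the fingers measure 114 mm over their backs; the gripper's body (76 mm by 85 mm) begins 54 mm behind the grasp point. The pads swing forward as they close: fully open they stand 13 mm farther back than shut.
Start: joints at [-1.435, 0.426, 0.074, 1.606, -0.034, 1.111, -0.067], TCP at [0.19, 0.648, 0.248] pointing down, gripper open.
Joint ranges: [-2.85, 2.85], [-0.5, 2.14], [-1.23, 1.37], [0.21, 2.46], [-1.02, 4.16], [0.16, 2.05], [-2.73, 2.73]. Speed limits (rad/s): [1.89, 1.89, 2.39, 2.39, 3.01, 3.01, 3.01].

INTERFACE

Orientations are given as a unit quaternion [w, x, y, z].
In Python, from rig import state, snapshot, calibration, workorder, robot gives the robot as it stands. The module is installed in compiled form; this text tells all that it offers.
- The arm moves only by the shell command python3 -m inch 'ROWS' [FORCE]. ROWS is a JSON object of lists of equal length, an entry for each row: "travel": the shift along the tool's x, y, z in m, a list of three; "yaw": the turn about the tool's z in rad; "claw": the closure, from -1 (fully open) to 1 (shut), so that 0 is half open. In form: {"travel": [[tx, ty, tz], ...], "yaw": [yaw, ...], "claw": [claw, ...]}. A call has 1 to 12 rows; each row shifts and turns the commanded pose from where the row before left it, along the tool's axes as they then stand; what a row does not reach is not made up. A row lasts 1/8 s, in which the tool goes at most 62.5 mm and 10.7 degrees, less where a joint would pass 70% of its speed; a pose out of reach is approached as far as the arm can. A call is refused whole if a number of a shift passes 0.0625 or a number of a turn 0.188, either way. A call with a gripper value outside its range is refused whole. The fingers move at their own pace and stop on an object; FORCE is the grip in N (left out, the last holds). Time passes only in rows, so rows that do not move let the fingers close. It gives the time, the measured TCP pose, the force, the opening and the grip force at its end, in the units of the state.
- state(): the state, without advancing time (a new reading comes with each control period).
- snapshot(name): name is "scene" or "top"; returns (picture, depth): 400x640x3 uint8, red, green, blue; 400x640 float32, m along the optical axis (not along the pixel's ray), 0 where there is no reading.
- calibration(name): a dict with "vfov" (degrees; the focal length in pixels is half the picture's height over the tangent of half this angle, whatever the lens; pixels are square), "cx", "cy" (the principal point, pixels), "rvec" (rotation vector, rad) and "tvec" (3), from world to camera coordinates, as OpenCV has them. Camera axes: x right, y down, z forward; pixel columns grow to the right and rows downward; lengths in m; the calibration is good to about 2 mm. A picture is of the moment at which its call begins. calibration takes no time and is no camera call.
- workorder.sign_off(): hands the job in; it is judged then, once.
The state is a dict: "clock": time; "q": joint angles; "qvel": joint speeds; "joint_torque": joint torques, N m; "eef_pos": TCP position; "ee_rot": TCP orientation; "ft_force": force on the tool from outside, world axes, zero at the start; "moment": the same for the moment, N m; "width": finger opening in m; "gripper_force": force on a finger pad.
Only numpy, scipy, OpenCV 4.12 (cv2) and the standard library are available. Lean on these libraries where they do the work, as an engineer would, in place of code of your own. Each camera call takes 0.05 s, during which the arm holds its last target. There are 200 camera calls.

TASK

Someone has left the green dish standing on the hatch of the plywood utensil locker. Push the dish along the locker top, without picking it up, until it stands on the round cork mat; then press down on the shut hatch over its catch, at the brass spot, and let go, so that it springs up ajar by itself; do not raise it any further. Leave the strainer, the wooden spoon and the jar where they are.

Things in the scene. Friction and masses are not known exactly. Their poses are not given: they have to be found in the camera images.
- locker: fixed low plywood box on the cement bench, 280 (x) x 640 (y) x 120 mm high; origin at the centre of its underside, x points from its front (which faces the robot) to its back, y along its length. Its flat top has a fixed pale plywood part at each end (|y| from 120 to 320 mm) and the brown hatch between them
- hatch (a joint): angle of the hatch (rad). 0: shut, held by a push-to-open catch; negative: pressed in, stop at -0.024; positive: opened upward. The catch trips once pressed in to about -0.018; when let go, spring hinges raise the hatch to about 0.22 and hold it there. It follows the finger up, so rise well clear. The tripped catch does not engage again. The dish's weight or a light touch does not trip it
- hatch_catch (a point): centre of a flat brass spot, 24 mm across, on the top of the hatch, over the catch: 35 mm behind the front edge, half-way along it. It moves with the hatch. Pressed here, the catch trips 4 mm down at about 10 N, and the stop at 5 mm needs less than 15 N; nearer the hinge it takes far more force
- dish: loose round green ceramic dish, open at the top, 100 mm across the foot and 124 mm across the rim, 40 mm high, wall 5 mm, 0.3 to 0.55 kg; origin at the centre of its underside. It starts on the hatch
- mat: thin round cork mat, 156 mm across and 1.5 mm thick, flat on one of the two fixed ends of the locker top (which end varies); origin at its centre, on the locker top, 120 mm above the bench. It does not obstruct a sliding dish
- strainer: loose small white plastic strainer, bowl 96 mm across and 42 mm high with a flat handle reaching 121 mm from the bowl's centre along its x; it stands on the end of the locker top without the mat; origin at the centre of its underside. Not to be disturbed
- spoon: loose wooden spoon, 260 mm long, lying on the bench just in front of and along the locker; origin under its middle, y towards its bowl. Not to be disturbed
- jar: loose glass jar with a cork lid, 56 mm across and 85 mm high, standing on the bench just in front of the locker; origin at the centre of its underside. Not to be disturbed
- hatch_edge (a point): middle of the top of the hatch's front edge (nearest the robot). The hatch is a brown wooden lid, 236 x 236 x 12 mm, x from -123 to 113 mm and |y| to 118 mm in the locker's frame; shut, its top is 121 mm above the bench, 1 mm above the fixed tops. It hinges along its far edge (x = 115 mm, z = 115 mm). Ajar, this edge is about 50 mm up
Mind the look-alikes: they are no part of the job. Of the things like the dish, leave any that is blue or orange; of the rest the larger one is meant.

How it is judged:
On the way, in this order (a step that is already met when the one before it is completed fails the run):
1. the dish stands on the cork mat, let go, with the hatch still shut (horizontal distance between dish and mat below 0.045 m and linear speed of dish below 0.01 m/s and angle between dish's own z axis and vertical below 0.05 rad and value of joint hatch below 0.015 rad and contact force between the fingers and dish below 0.1 N), for 0.2 s.
2. the hatch is pressed in far enough to trip its catch (value of joint hatch below -0.012 rad), for 0.02 s.
3. the hatch springs up ajar (value of joint hatch above 0.15 rad), for 0.2 s.
At the end, for the whole second after the job is handed in: the hatch stands ajar at rest at 0.15 to 0.35 rad, the dish stands upright and at rest on the locker top with its centre within 45 mm of the mat's centre, and the strainer, spoon and jar are within 20 mm of where they were (value of joint hatch between 0.15 and 0.35 rad and velocity of joint hatch below 0.05 rad/s and horizontal distance between dish and mat below 0.045 m and height (world z) of dish between 0.115 and 0.126 m and angle between dish's own z axis and vertical below 0.05 rad and linear speed of dish below 0.01 m/s and distance of each of strainer, spoon, jar from where it was at the start of the episode below 0.02 m); the robot touches nothing.
It fails at once if the dish is lifted (more than 15 mm) or knocked off the locker (height (world z) of dish above 0.136 m or height (world z) of dish below 0.1 m).
It fails at once if the dish is tipped (angle between dish's own z axis and vertical above 0.35 rad).
It fails at once if the hatch springs open while the dish is not yet on the mat (value of joint hatch above 0.04 rad and horizontal distance between dish and mat above 0.06 m).
It fails at once if the strainer, the spoon or the jar is moved (distance of any of strainer, spoon, jar from where it was at the start of the episode above 0.02 m).
It fails at once if the hatch is raised beyond ajar by the robot (over 0.45 rad) (value of joint hatch above 0.45 rad).
It also fails if it takes over 54 s, if anything falls off the work surface, if the arm or the gripper's body presses on something with over 40 N, if the wrist force passes 120 N, or if a joint passes its speed limit or range.

## Working session

There is one attempt and no reset: what is moved stays moved. The work goes in short steps, Python scripts to look and compute and a shell command to move; the robot and the scene stay as the last step left them, time stands still between calls to the robot, and variables do not carry over. Pictures are saved under pics/ and viewed, at most 10 in all, crops included, and the job is handed in when it is done.

```bash
mkdir -p pics
python3 - <<'E'
from rig import state,snapshot,calibration
import cv2,numpy as np
for n in("scene","top"):
    p,d=snapshot(n); cv2.imwrite(f"pics/{n}0.png",p[:,:,::-1]); np.savez(f"pics/{n}0.npz",p=p,d=d)
    print(n,calibration(n),(d>0).mean())
s=state();print(s['clock'],s['eef_pos'],s['ee_rot'],s['width'])
E
```

```text
scene {'vfov': 50.0544984893236, 'cx': 319.6672228542265, 'cy': 201.5376916082059, 'rvec': array([ 2.10643925,  1.46195407, -0.48807771]), 'tvec': array([-0.16119815, -0.39748079,  1.72748226])} 0.9960546875
top {'vfov': 56.74260269595696, 'cx': 321.2826237322345, 'cy': 202.7346941950032, 'rvec': array([ 2.10489326, -2.15284166,  0.21965915]), 'tvec': array([-0.06241454,  0.60982799,  1.03639165])} 0.99588671875
0.1 [0.1902067  0.64727718 0.24770742] [-4.88191571e-05  1.42417102e-01  9.89806564e-01 -5.76945380e-04] 0.08548752108251045
```

View pics/scene0.png

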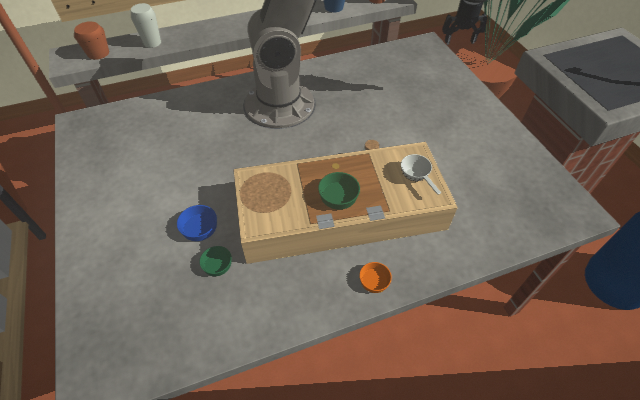

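View pics/top0.png

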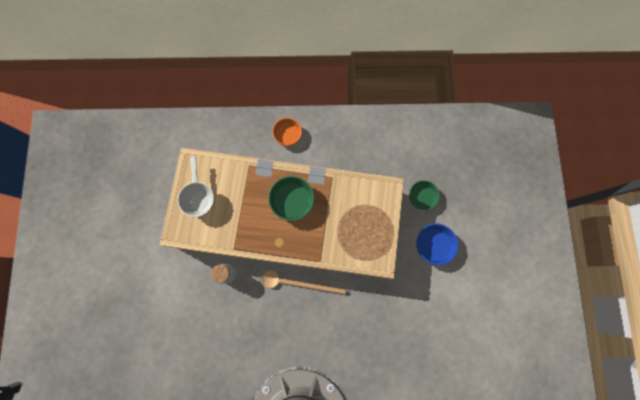

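The scene view has the green dish at (339,190), the mat at (265,192) and the strainer at (416,168). The top view has the dish at (291,198), mat (365,232), brass spot (279,242), strainer (196,199), jar (221,274) and spoon (270,280)–(347,292).

Dish candidates in the top view are the green one on the hatch (291,198), a smaller green one (424,195), blue (437,243) and orange (287,132). By the description, the target is the larger green one on the hatch.

```bash
cat > h.py <<'E'
import cv2,numpy as np
from rig import state,snapshot,calibration
def cam(n):
    c=calibration(n);R=cv2.Rodrigues(c['rvec'])[0];f=200/np.tan(np.radians(c['vfov']/2))
    return c,R,np.asarray(c['tvec']),f
def cloud(n,d):
    c,R,t,f=cam(n);v,u=np.mgrid[:400,:640]
    P=np.dstack([(u-c['cx'])/f*d,(v-c['cy'])/f*d,d]);return (P-t)@R
def ray(n,u,v,z):
    c,R,t,f=cam(n);o=-R.T@t;r=R.T@np.array([(u-c['cx'])/f,(v-c['cy'])/f,1]);return o+r*(z-o[2])/r[2]
def blob(m,near):
    k,l,s,ce=cv2.connectedComponentsWithStats(m.astype(np.uint8));i=min((i for i in range(1,k) if s[i,4]>20),key=lambda i:np.hypot(*(ce[i]-near)));return l==i
def circ(xy): # algebraic circle fit
    A=np.c_[2*xy,np.ones(len(xy))];s=np.linalg.lstsq(A,(xy**2).sum(1),rcond=None)[0];return s[:2],np.sqrt(s[2]+s[:2]@s[:2])
def hull(m):
    c=max(cv2.findContours(m.astype(np.uint8),0,1)[0],key=len);return cv2.convexHull(c)[:,0]
E
python3 - <<'E'
from h import *
from rig import robot
print(robot.nose_length)
im={n:np.load(f"pics/{n}0.npz") for n in("scene","top")}
for n,seeds in(("top",dict(dish=(291,198),small=(424,195),mat=(365,232),brass=(279,242))),("scene",dict(dish=(339,190),mat=(265,192),small=(215,261),brass=(336,166)))):
    p,d=im[n]['p'],im[n]['d'];P=cloud(n,d);hsv=cv2.cvtColor(p,cv2.COLOR_RGB2HSV);H,S,V=cv2.split(hsv)
    for k,s in seeds.items():
        print(n,k,'hsv',hsv[s[1],s[0]],'xyz',P[s[1],s[0]].round(3),end=' ')
        if k in('dish','small'):
            m=blob((H>55)&(H<90)&(S>70),s)
            z=np.percentile(P[m][:,2],95);b=P[m];rim=b[b[:,2]>z-.006]
            h=hull(m);w=np.array([ray(n,*q,.161 if k=='dish' else z)[:2] for q in h])
            print('ztop',z.round(4),'rimfit',circ(rim[:,:2]),'hull',circ(w))
        elif k=='mat':
            m=blob((abs(H.astype(int)-int(H[s[1],s[0]]))<5)&(V<190)&(abs(P[:,:,2]-.12)<.01)&(S>60),s)
            q=cv2.minEnclosingCircle(hull(m));print('z',np.median(P[m][:,2]),'hull',circ(np.array([ray(n,*q,.1215)[:2] for q in hull(m)])))
        else: print()
p=im['top']['p'];cv2.imwrite("pics/crop.png",cv2.resize(p[140:305,155:410,::-1],None,fx=3,fy=3,interpolation=2))
# locker top
P=cloud('top',im['top']['d']);m=(abs(P[:,:,2]-.12)<.008);m=blob(m,(250,210));r=cv2.minAreaRect(hull(m))
for c in cv2.boxPoints(r): print('corner',c,ray('top',*c,.12).round(4))
E
```

```text
0.017
top dish hsv [ 71 128 106] xyz [0.61  0.009 0.128] ztop 0.1615 rimfit (array([ 0.5783031 , -0.00098171]), np.float64(0.06560465319626226)) hull (array([0.6038933, 0.0066322]), np.float64(0.059062923013216743))
top small hsv [ 71 130 104] xyz [ 0.636 -0.398  0.009] ztop 0.0312 rimfit (array([ 0.52871068, -0.26447675]), np.float64(0.17342666987489166)) hull (array([ 0.63096058, -0.39128572]), np.float64(0.04542523851536394))
top mat hsv [ 14 113 167] xyz [ 0.512 -0.193  0.122] z 0.12249116573880084 hull (array([ 0.51112268, -0.19420274]), np.float64(0.07762015214189485))
top brass hsv [ 20 141 184] xyz [0.489 0.042 0.128] 
scene dish hsv [ 67 106 101] xyz [0.593 0.012 0.128] ztop 0.1606 rimfit (array([ 0.88442647, -0.22046153]), np.float64(0.3575198298397591)) hull (array([0.61348428, 0.00270262]), np.float64(0.06283132319768334))
scene mat hsv [ 15 111 145] xyz [ 0.517 -0.199  0.12 ] z 0.11930351764498062 hull (array([ 0.65435229, -0.01403981]), np.float64(0.30716629034884463))
scene small hsv [ 70 119 101] xyz [ 0.625 -0.398  0.002] ztop 0.0302 rimfit (array([ 0.97231176, -0.42719227]), np.float64(0.3382771017533448)) hull (array([ 0.64087727, -0.39462456]), np.float64(0.04765002812885545))
scene brass hsv [ 21 144 158] xyz [0.496 0.041 0.123] 
corner [159.51999 244.35997] [0.4908 0.3664 0.12  ]
corner [173.67996 145.23999] [0.7726 0.3426 0.12  ]
corner [407.19998 178.60002] [ 0.6609 -0.32    0.12  ]
corner [393.04 277.72] [ 0.387  -0.2631  0.12  ]
```

View pics/crop.png

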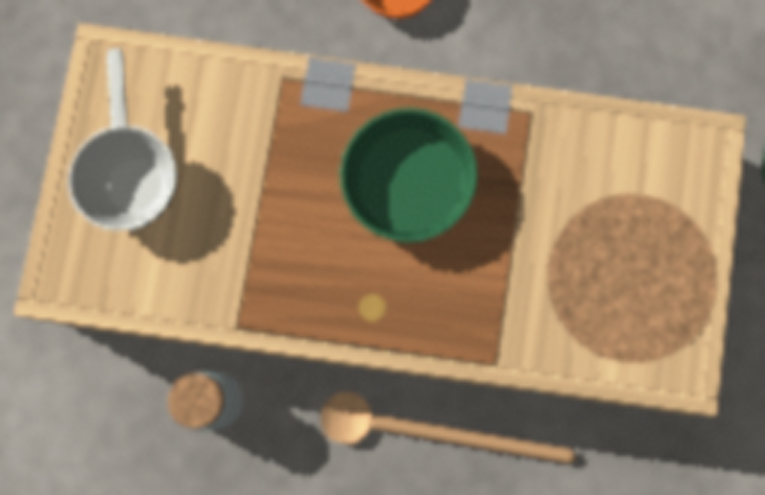

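The crop shows the larger green dish standing on the hatch at crop pixel (409,175), with the brass spot at (372,307) and the mat at (632,277). That confirms the choice. Estimates are dish ≈ (0.607, 0.006), inner floor z ≈ 0.128, rim z ≈ 0.161; mat ≈ (0.511, -0.194); brass ≈ (0.491, 0.041).

I'll shut the fingers, lower them inside the dish and push on its inner wall towards the mat.

```bash
python3 -m inch '{"travel": [[-0.038,-0.033,0],[-0.038,-0.033,0],[-0.038,-0.033,0],[-0.038,-0.033,0],[-0.038,-0.033,0],[-0.038,-0.033,0],[-0.038,-0.033,0],[-0.038,-0.033,0],[-0.038,-0.033,0],[-0.038,-0.033,0],[-0.038,-0.033,0],[-0.038,-0.033,0]], "yaw": [0,0,0,0,0,0,0,0,0,0,0,0], "claw": [1,1,1,1,1,1,1,1,1,1,1,1]}' 40
cat >> h.py <<'E'
from scipy.spatial.transform import Rotation as Ro
def go(x,y,z):
    s=state();q=s['ee_rot'];R=Ro.from_quat([q[1],q[2],q[3],q[0]]).as_matrix()
    print('tcp',s['eef_pos'].round(4),'F',np.round(s['ft_force'],1),'axes x',R[:,0].round(3),'z',R[:,2].round(3),'w',round(s['width'],4),'t',s['clock']);print('tool shift',(R.T@(np.array([x,y,z])-s['eef_pos'])).round(4))
E
python3 -c "from h import *;go(.607,.006,.248)"
```

```text
clock: 1.6
eef_pos: [0.5167, 0.1375, 0.2483]
ee_rot: [-0.0, 0.142, 0.99, -0.0]
ft_force: [0.6, 0.2, -0.1]
width: 0.0001
gripper_force: 0.0
tcp [0.5167 0.1375 0.2483] F [ 0.6  0.2 -0.1] axes x [-0.959  0.282  0.   ] z [-0. -0. -1.] w 0.0001 t 1.6
tool shift [-0.1237 -0.1008  0.0003]
```

```bash
python3 -m inch '{"travel": [[-0.031,-0.025,0],[-0.031,-0.025,0],[-0.031,-0.025,0],[-0.031,-0.025,0],[0,0,0.02],[0,0,0.02],[0,0,0],[0,0,0]], "yaw": [0,0,0,0,0,0,0,0], "claw": [1,1,1,1,1,1,1,1]}'
python3 - <<'E'
from h import *
go(.607,.006,.155)
p,d=snapshot('scene');cv2.imwrite('pics/s1.png',cv2.resize(p[100:260,220:470,::-1],None,fx=3,fy=3,interpolation=2))
E
```

```text
clock: 2.6
eef_pos: [0.6071, 0.0082, 0.2089]
ee_rot: [0.0, 0.142, 0.99, 0.0]
ft_force: [-0.1, -0.2, 1.2]
width: 0.0001
gripper_force: 0.0
tcp [0.6071 0.0082 0.2089] F [-0.1 -0.2  1.2] axes x [-0.959  0.282 -0.   ] z [ 0. -0. -1.] w 0.0001 t 2.6
tool shift [-0.0005 -0.0022  0.0539]
```

View pics/s1.png

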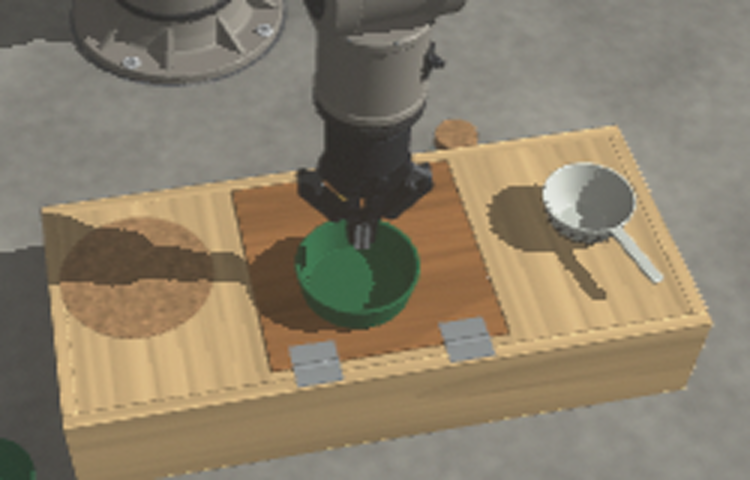

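The shut fingertips hang over the dish's middle (crop 362,245), and the knuckles are well above the rim. I'll lower them into the dish.

```bash
python3 -m inch '{"travel": [[0,0,0.014],[0,0,0.014],[0,0,0.013],[0,0,0.012],[0,0,0]], "yaw": [0,0,0,0,0], "claw": [1,1,1,1,1]}'
python3 - <<'E'
from h import *
u=np.array([-.096,-.2]);u/=np.hypot(*u)
f=np.array([.511,-.194])+.034*u
go(*f,.155)
E
```

```text
clock: 3.28
eef_pos: [0.6064, 0.0081, 0.1541]
ee_rot: [-0.001, 0.142, 0.99, -0.0]
ft_force: [-0.1, 0.2, 1.1]
width: 0.0001
gripper_force: 0.0
tcp [0.6064 0.0081 0.1541] F [-0.1  0.2  1.1] axes x [-0.959  0.282  0.002] z [-0.002 -0.    -1.   ] w 0.0001 t 3.275
tool shift [ 0.04   -0.2543 -0.0006]
```

```bash
python3 -m inch '{"travel": [[0.0022,-0.014,0],[0.0022,-0.014,0],[0.0016,-0.010,0],[0.0016,-0.010,0],[0.0022,-0.014,0],[0.0022,-0.014,0],[0.0022,-0.014,0],[0.0022,-0.014,0],[0.0022,-0.014,0],[0.0022,-0.014,0],[0.0022,-0.014,0],[0,0,0]], "yaw": [0,0,0,0,0,0,0,0,0,0,0,0], "claw": [1,1,1,1,1,1,1,1,1,1,1,1]}'
cat >> h.py <<'E'
def dish(name):
    p,d=snapshot('scene');H,S,V=cv2.split(cv2.cvtColor(p,cv2.COLOR_RGB2HSV));P=cloud('scene',d)
    m=(H>55)&(H<90)&(S>70)&(P[:,:,2]>.11)&(P[:,:,2]<.175)&(P[:,:,1]>-.32)
    k,l,s,c=cv2.connectedComponentsWithStats(m.astype(np.uint8));h=cv2.convexHull(np.argwhere(m&np.isin(l,[i for i in range(1,k) if s[i,4]>20]))[:,::-1].astype(np.int32))[:,0]
    print('dish hull at rim height (scene bias about -.006,+.003)',circ(np.array([ray('scene',*q,.161)[:2] for q in h])))
    P[~m]=np.nan; b=P[m]; print('z max',np.percentile(b[:,2],97).round(4),'extent',np.percentile(b[:,:2],[1,99],axis=0).round(3).tolist())
    cv2.imwrite(name,cv2.resize(p[100:260,200:450,::-1],None,fx=3,fy=3,interpolation=2))
E
python3 -c "
from h import *
go(.497,-.225,.155);dish('pics/s2.png')"
```

```text
clock: 4.78
eef_pos: [0.5429, -0.127, 0.1553]
ee_rot: [-0.0, 0.143, 0.99, -0.0]
ft_force: [-0.1, -0.2, 0.6]
width: 0.0002
gripper_force: 0.0
tcp [ 0.5429 -0.127   0.1553] F [-0.1 -0.2  0.6] axes x [-0.959  0.284  0.   ] z [-0.001 -0.    -1.   ] w 0.0002 t 4.775
tool shift [ 0.0161 -0.107   0.0003]
dish hull at rim height (scene bias about -.006,+.003) (array([ 0.5632746 , -0.09255054]), np.float64(0.061440487604511096))
z max 0.1613 extent [[-0.048, -0.151], [0.614, 1.276]]
```

View pics/s2.png

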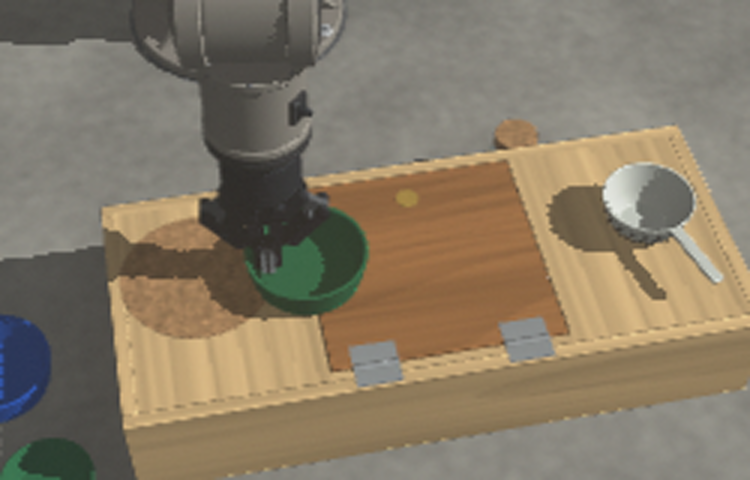

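The dish follows upright and is now at the mat's near edge (crop 308,258), about 0.11 m short of the centre. I'll push the rest, back off a little, and rise.

```bash
python3 -m inch '{"travel": [[0.002,-0.014,0],[0.002,-0.014,0],[0.002,-0.014,0],[0.002,-0.014,0],[0.002,-0.014,0],[0.002,-0.014,0],[0.002,-0.014,0],[0.001,-0.009,0],[0,0,0],[0,0.01,0],[0,0.01,0],[0,0,0]], "yaw": [0,0,0,0,0,0,0,0,0,0,0,0], "claw": [1,1,1,1,1,1,1,1,1,1,1,1]}'
python3 -m inch '{"travel": [[0,0,-0.02],[0,0,-0.03],[0,0,-0.04],[0,0,-0.03],[0,0,0],[0,0,0]], "yaw": [0,0,0,0,0,0], "claw": [1,1,1,1,1,1]}'
python3 -c "
from h import *
go(.491,.041,.27);dish('pics/s3.png')"
```

```text
clock: 6.32
eef_pos: [0.5053, -0.2031, 0.1553]
ee_rot: [-0.0, 0.141, 0.99, 0.0]
ft_force: [0.8, 0.7, -0.7]
width: -0.0001
gripper_force: 0.0
clock: 7.08
eef_pos: [0.5045, -0.2044, 0.2748]
ee_rot: [-0.0, 0.142, 0.99, 0.0]
ft_force: [-0.2, -1.3, 0.0]
width: -0.0005
gripper_force: 0.0
tcp [ 0.5045 -0.2044  0.2748] F [-0.2 -1.3  0. ] axes x [-0.96   0.282  0.001] z [-0.001  0.    -1.   ] w -0.0005 t 7.075
tool shift [0.082  0.2316 0.0048]
dish hull at rim height (scene bias about -.006,+.003) (array([ 0.51958988, -0.18963828]), np.float64(0.0627066599517066))
z max 0.1599 extent [[-0.041, -0.247], [0.571, 1.278]]
```

View pics/s3.png

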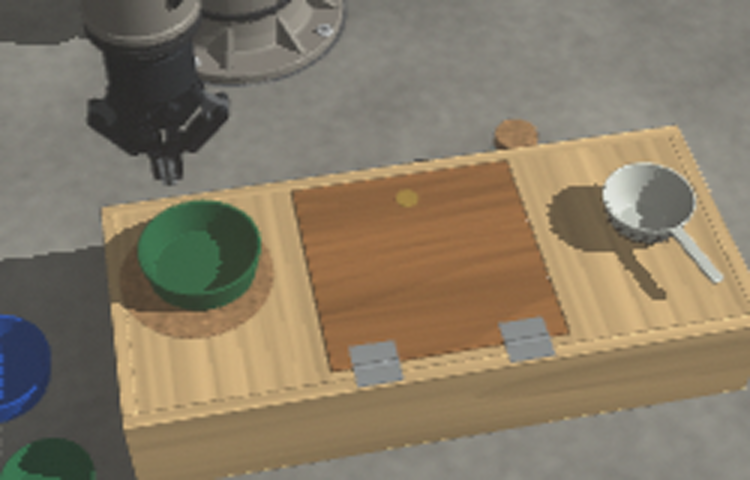

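The dish stands upright on the mat (crop 200,253), about 5 mm from its centre, with the hatch shut. Next I'll fix the brass spot from both views.

Run:
```python
from h import *
pts=[]
for n,s in(('top',(279,242)),('scene',(336,166))):
    p,d=snapshot(n);H,S,V=cv2.split(cv2.cvtColor(p,cv2.COLOR_RGB2HSV));v,u=np.mgrid[:400,:640]
    m=(H>=18)&(H<26)&(S>110)&(np.hypot(u-s[0],v-s[1])<14);c=np.argwhere(m)[:,::-1].mean(0)
    w=ray(n,*c,.121);pts.append(w);print(n,m.sum(),c,w.round(4))
go(*np.mean(pts,0)[:2],.25)
```

```text
top 55 [278.56363636 241.96363636] [0.4899 0.044  0.121 ]
scene 33 [335.24242424 165.57575758] [0.492  0.0404 0.121 ]
tcp [ 0.5044 -0.2045  0.2744] F [0.3 0.7 0.6] axes x [-0.959  0.282  0.002] z [-0.002  0.    -1.   ] w 0.0 t 7.225
tool shift [0.0824 0.2329 0.0244]
```

```bash
python3 -m inch '{"travel": [[0.0137,0.0388,0],[0.0137,0.0388,0],[0.0137,0.0388,0],[0.0137,0.0388,0],[0.0137,0.0388,0],[0.0139,0.039,0],[0,0,0.04],[0,0,0.04],[0,0,0.03],[0,0,0.014],[0,0,0],[0,0,0]], "yaw": [0,0,0,0,0,0,0,0,0,0,0,0], "claw": [1,1,1,1,1,1,1,1,1,1,1,1]}'
python3 -c "
from h import *
go(.491,.042,.138)
p,d=snapshot('scene');cv2.imwrite('pics/s4.png',cv2.resize(p[120:220,270:430,::-1],None,fx=4,fy=4,interpolation=2))"
```

```text
clock: 8.72
eef_pos: [0.492, 0.0421, 0.1522]
ee_rot: [0.001, 0.143, 0.99, 0.0]
ft_force: [-0.5, -0.2, -0.8]
width: -0.0
gripper_force: 0.0
tcp [0.492  0.0421 0.1522] F [-0.5 -0.2 -0.8] axes x [-0.959  0.282 -0.001] z [ 0.001  0.    -1.   ] w -0.0 t 8.725
tool shift [ 0.0009 -0.0004  0.0142]
```

View pics/s4.png

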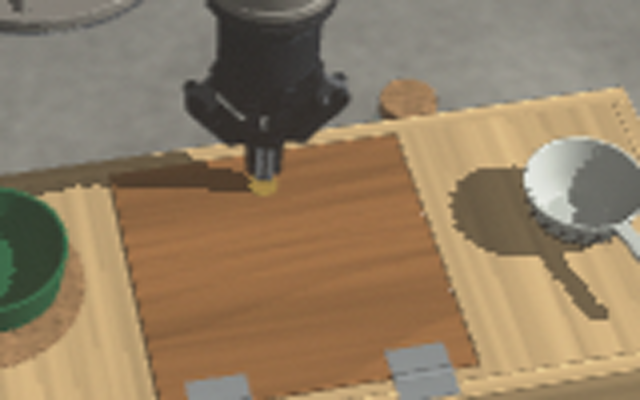

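The fingertips hang directly over the brass spot (crop 263,185). I'll press down in small steps.

```bash
python3 -m inch '{"travel": [[0,0,0.007],[0,0,0.006],[0,0,0.002],[0,0,0.001],[0,0,0]], "yaw": [0,0,0,0,0], "claw": [1,1,1,1,1]}'
python3 -m inch '{"travel": [[0,0,0.001],[0,0,0.001],[0,0,0]], "yaw": [0,0,0], "claw": [1,1,1]}'
```

```text
clock: 9.4
eef_pos: [0.4914, 0.0422, 0.1354]
ee_rot: [-0.0, 0.142, 0.99, 0.0]
ft_force: [-1.7, 0.2, 6.5]
width: 0.0001
gripper_force: 3.7
clock: 9.78
eef_pos: [0.4914, 0.0422, 0.1335]
ee_rot: [-0.0, 0.142, 0.99, 0.0]
ft_force: [-3.4, 0.3, 8.6]
width: -0.0002
gripper_force: 4.7
```

```bash
python3 -m inch '{"travel": [[0,0,0.001],[0,0,0.0005],[0,0,0],[0,0,0]], "yaw": [0,0,0,0], "claw": [1,1,1,1]}'
```

```text
clock: 10.28
eef_pos: [0.4915, 0.0422, 0.1329]
ee_rot: [0.0, 0.143, 0.99, 0.0]
ft_force: [-10.8, 0.0, 30.9]
width: -0.0
gripper_force: 15.6
```

At 31 N it is against the stop, so the catch has tripped. I'll rise well clear.

```bash
python3 -m inch '{"travel": [[0,0,-0.02],[0,0,-0.04],[0,0,-0.04],[0,0,-0.04],[0,0,-0.03],[0,0,0],[0,0,0],[0,0,0],[0,0,0],[0,0,0],[0,0,0],[0,0,0]], "yaw": [0,0,0,0,0,0,0,0,0,0,0,0], "claw": [1,1,1,1,1,1,1,1,1,1,1,1]}'
python3 -c "
from h import *
go(.491,.042,.3);dish('pics/s5.png')"
```

```text
clock: 11.78
eef_pos: [0.4914, 0.0421, 0.3018]
ee_rot: [-0.0, 0.142, 0.99, -0.0]
ft_force: [-0.1, -0.2, 0.7]
width: 0.0002
gripper_force: 0.0
tcp [0.4914 0.0421 0.3018] F [-0.1 -0.2  0.7] axes x [-0.959  0.282  0.   ] z [-0. -0. -1.] w 0.0002 t 11.775
tool shift [ 0.0003 -0.0002  0.0018]
dish hull at rim height (scene bias about -.006,+.003) (array([ 0.5197764 , -0.19046632]), np.float64(0.0631095401324394))
z max 0.1604 extent [[-0.047, -0.247], [0.57, 1.277]]
```

View pics/s5.png

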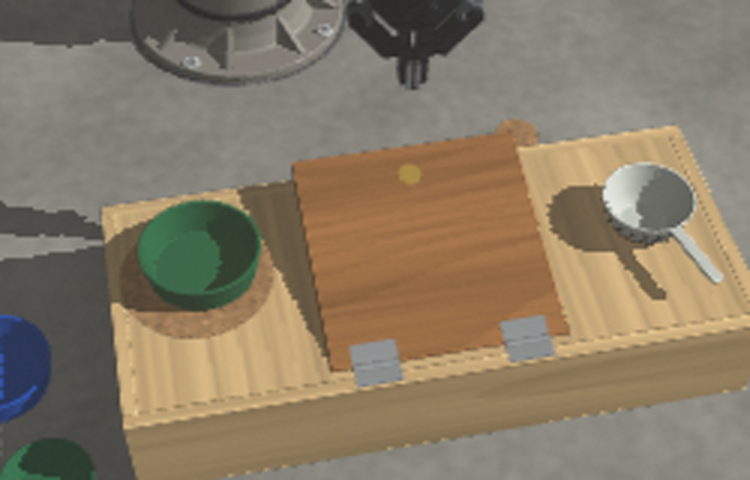

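The hatch stands ajar (brass spot up at crop 410,174), the dish is on the mat (200,253) and the gripper is clear, so I'll hand in.

```bash
python3 -m inch '{"travel": [[0,0,0],[0,0,0],[0,0,0],[0,0,0]], "yaw": [0,0,0,0], "claw": [1,1,1,1]}' && python3 -c "
from rig import workorder;print(workorder.sign_off())"
```

```text
clock: 12.32
eef_pos: [0.4914, 0.0421, 0.3018]
ee_rot: [-0.0, 0.142, 0.99, -0.0]
ft_force: [-0.3, 0.7, -0.5]
width: 0.0003
gripper_force: 0.0
the job is handed in; nothing more can be done
None
```

I pushed the dish onto the cork mat (about 5 mm off centre), tripped the catch so the hatch sprang ajar, and handed the job in at about 12 s; the sign-off gave no verdict, and the arm never went near the strainer, spoon or jar.

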